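# Raise and hold the sprung gauge head over the toothed wheel

### The arm

A 7-joint arm with a two-finger parallel gripper is mounted at the origin on the work surface. World frame = base frame: x ahead of the robot, y to its left, z up, the work surface at z = 0. Lengths are in m, angles in rad, forces in N, time in s.
With the tool pointing down it reaches from about 0.4 to 0.875 m from the base axis. Payload 19.3 kg.
Tool frame: the origin (TCP) lies midway between the tips of the shut fingers; the grasp point (between the pads) lies 19 mm behind it (bot.grip_point_offset is the distance from the TCP to the grasp point, in m); z points along the fingers, y is the direction in which the jaws open and shut (so a half turn about z gives the same grasp; the last joint's range is limited). The gripper opens to 85 mm and grips with 20 to 120 N. Pads are 22 mm wide; open, the fingers measure 114 mm over their backs; the gripper's body (76 mm by 85 mm) begins 54 mm behind the grasp point. The pads swing forward as they close: fully open they stand 13 mm farther back than shut.
Start: joints at [-1.23, 0.521, -0.036, 1.599, 0.021, 1.021, -0.113], TCP at [0.25, 0.573, 0.231] pointing down, gripper open.
Joint ranges: [-2.91, 2.91], [-0.3, 2.13], [-1.5, 1.42], [0.17, 2.43], [-1.26, 4.41], [0.16, 1.93], [-2.52, 2.52]. Speed limits (rad/s): [1.89, 1.89, 2.39, 2.39, 3.01, 3.01, 3.01].

### API

Orientations are given as [roll, pitch, yaw] about the fixed x, y, z axes, in that order (R = Rz(yaw) Ry(pitch) Rx(roll)).
In Python, from workcell import bot, viewer, workorder gives the robot as it stands.
- The arm moves only by the tool move_arm, never from a script. Its argument "plan" is a list of rows, each a list of 6 numbers: the shift along the tool's x, y, z scaled (see below), then the turn, a rotation vector about the tool's x, y, z scaled (see below). A call has 1 to 5 rows; each row shifts and turns the commanded pose from where the row before left it, along the tool's axes as they then stand; what a row does not reach is not made up. The controller multiplies each number of a shift by 0.025 m and each number of a turn by pi rad. A row lasts 1/10 s, in which the tool goes at most 50 mm and 8.59 degrees, less where a joint would pass 70% of its speed; a pose out of reach is approached as far as the arm can. A call with a number of a shift or a turn outside -1 to 1 is refused whole. A call with a gripper value outside its range is refused whole. "claw" is the closure, from -1 (fully open) to 1 (shut), so that 0 is half open, set as the call begins (left out, the last holds). The fingers move at their own pace and stop on an object; "force" is the grip in N (left out, the last holds). Time passes only in rows, so rows that do not move let the fingers close. It gives the time, the measured TCP pose, the force and the opening at its end, in the units of the state.
- bot.observe(): the state, without advancing time (a new reading comes with each control period).
- viewer.grab_frame(name): name is "scene" or "top" or "wrist"; returns the picture (420x560x3 uint8, red, green, blue); there is no depth.
- viewer.camera_info(name): a dict with "K" (3x3 intrinsics, pixels), "R" (3x3) and "t" (3): a world point X has camera coordinates R X + t. Camera axes: x right, y down, z forward; pixel columns grow to the right and rows downward; lengths in m; the calibration is good to about 2 mm. A picture is of the moment at which its call begins: read the wrist's pose just before it. camera_info takes no time and is no camera call; for the wrist camera it gives the pose at the moment of the call.
- workorder.job_done(): hands the job in, once; it reports no verdict.
The state is a dict: "clock": time; "qpos": joint angles; "qd": joint speeds; "joint_efforts": joint torques, N m; "position": TCP position; "tool_rot": TCP orientation; "force": force on the tool from outside, world axes, zero at the start; "moment": the same for the moment, N m; "grip_width": finger opening in m.
Only numpy, scipy, OpenCV 4.12 (cv2) and the standard library are available. Lean on these libraries where they do the work, as an engineer would, in place of code of your own. Each camera call takes 0.05 s, during which the arm holds its last target.

### The job

One of the two gauge stands has the toothed wheel on its work plate. On that stand only, squeeze the release button in the handle, draw the telescoping gauge head up past its first stop all the way to the second stop, and finish while still holding it there fully extended, because it springs back down when let go. Leave the other stand's head down, and do not disturb the wheel, the oblong block or the other things on the bench.

Things in the scene. Friction and masses are not known exactly. Their poses are not given: they have to be found in the camera images.
- left: Gauge stand on the robot's left (+y), fixed; both are identical. Grey base 190 (x) x 110 (y) x 15 mm, origin under its centre. Round dark steel work plate, 90 mm diameter, top at z = 25 mm, 45 mm from the centre towards +x. Vertical column, 32 mm diameter (collar 38), up to z = 124 mm, 55 mm from the centre towards -x; it carries the telescoping gauge head
- left_plate (a point): Centre of the top of the round work plate of the left stand
- left_handle: Gauge head of the left stand, slides only up and down; origin on the column axis, z = 124 mm when down, axes as the stand's. Aluminium handle block 24 (x) x 26 (y) mm, from 1 to 53 mm above the origin; a 10 mm wide arm (3 to 13 mm above) runs 100 mm towards +x to an upright dial (40 mm diameter, 14 thick, centre 2 mm above) with a stylus down to 66 mm below the origin
- left_grip (a point): Middle of the left handle block, on the column axis, 27 mm above its underside, level with the button. Grasp here from above, fingers closing along the handle's y: one squeezes the button, the other bears on the opposite face (32 mm over the button, 26 mm squeezed flush)
- left_button (a joint): Release button of the left stand, m: round, black, 16 mm diameter, on the handle's -y face, 6 mm proud; 0 out, 0.006 flush. Pressed along the handle's +y; springs out when let go (1.5 N to start, 6 N at flush). Out, it latches the lowered mast; pressed over 4 mm it frees it. The latch acts only at the bottom
- left_lower (a joint): Draw of the thick lower tube of the left mast, m: 0 down, 0.045 at its end = first stop. It moves first, at a pull of about 4.5 to 6.5 N
- left_upper (a joint): Draw of the thin upper tube of the left mast, m: 0 down, 0.055 at its end = second stop (the handle is then 100 mm above its lowered place). It moves after the first stop, at a pull of about 10 to 13 N. Springs draw both tubes back down when the head is let go
- right: Gauge stand on the robot's right (-y), fixed; both are identical. Grey base 190 (x) x 110 (y) x 15 mm, origin under its centre. Round dark steel work plate, 90 mm diameter, top at z = 25 mm, 45 mm from the centre towards +x. Vertical column, 32 mm diameter (collar 38), up to z = 124 mm, 55 mm from the centre towards -x; it carries the telescoping gauge head
- right_plate (a point): Centre of the top of the round work plate of the right stand
- right_handle: Gauge head of the right stand, slides only up and down; origin on the column axis, z = 124 mm when down, axes as the stand's. Aluminium handle block 24 (x) x 26 (y) mm, from 1 to 53 mm above the origin; a 10 mm wide arm (3 to 13 mm above) runs 100 mm towards +x to an upright dial (40 mm diameter, 14 thick, centre 2 mm above) with a stylus down to 66 mm below the origin
- right_grip (a point): Middle of the right handle block, on the column axis, 27 mm above its underside, level with the button. Grasp here from above, fingers closing along the handle's y: one squeezes the button, the other bears on the opposite face (32 mm over the button, 26 mm squeezed flush)
- right_button (a joint): Release button of the right stand, m: round, black, 16 mm diameter, on the handle's -y face, 6 mm proud; 0 out, 0.006 flush. Pressed along the handle's +y; springs out when let go (1.5 N to start, 6 N at flush). Out, it latches the lowered mast; pressed over 4 mm it frees it. The latch acts only at the bottom
- right_lower (a joint): Draw of the thick lower tube of the right mast, m: 0 down, 0.045 at its end = first stop. It moves first, at a pull of about 4.5 to 6.5 N
- right_upper (a joint): Draw of the thin upper tube of the right mast, m: 0 down, 0.055 at its end = second stop (the handle is then 100 mm above its lowered place). It moves after the first stop, at a pull of about 10 to 13 N. Springs draw both tubes back down when the head is let go
- wheel: Brass toothed wheel, 64 mm over 12 teeth, 12 mm thick, with a round boss 18 mm across up to 20 mm; loose, it lies flat on the work plate of one of the two stands; origin at the centre of its underside
- block: Oblong brass block, 64 x 22 x 24 mm with a slot across its top; loose, lies on the other stand's work plate; origin at the centre of its underside
- oiler: Amber oil bottle, 36 mm diameter, 85 mm tall, standing between the stands; loose, not to be disturbed; origin at the middle of its underside
- spool: Brass spool, 40 mm diameter, 38 mm tall, standing between the stands; loose, not to be disturbed; origin at the middle of its underside
- driver: Screwdriver lying on the near right of the bench; loose, not to be disturbed; origin at the middle of its underside
- brush: Brush lying on the left of the bench; loose, not to be disturbed; origin at the middle of its underside
- dish: Wooden dish, 90 mm wide, 20 mm high, on the near left of the bench; loose, not to be disturbed; origin at the middle of its underside
- bush: Dark steel ring, 48 mm diameter, 22 mm high, on the right of the bench; loose, not to be disturbed; origin at the middle of its underside
Mind the look-alikes: they are no part of the job. What is shaped like the right but green or turquoise is not meant.

How it is judged:
On the way, in this order (a step that is already met when the one before it is completed fails the run):
1. the button of the wheel's stand is squeezed in while its mast is still down (((horizontal distance between wheel and left_plate below 0.03 m and value of joint left_button above 0.004 m and value of joint each of left_lower, left_upper below 0.006 m) or (horizontal distance between wheel and right_plate below 0.03 m and value of joint right_button above 0.004 m and value of joint each of right_lower, right_upper below 0.006 m))), for 0.05 s.
2. that mast is drawn out to its second stop (((horizontal distance between wheel and left_plate below 0.03 m and value of joint left_lower above 0.042 m and value of joint left_upper above 0.051 m) or (horizontal distance between wheel and right_plate below 0.03 m and value of joint right_lower above 0.042 m and value of joint right_upper above 0.051 m))), for 0.2 s.
At the end, for the whole second after the job is handed in: The mast of the stand that carries the wheel stands within 4 mm of its second stop (lower tube drawn over 42 of 45 mm, upper tube over 51 of 55 mm), still and held in the fingers; the other mast is down within 6 mm; wheel and oblong block are within 15 mm of where they began (((horizontal distance between wheel and left_plate below 0.03 m and value of joint left_lower above 0.042 m and value of joint left_upper above 0.051 m and contact force between the fingers and left_handle above 3 N and linear speed of left_handle below 0.02 m/s and value of joint each of right_lower, right_upper below 0.006 m) or (horizontal distance between wheel and right_plate below 0.03 m and value of joint right_lower above 0.042 m and value of joint right_upper above 0.051 m and contact force between the fingers and right_handle above 3 N and linear speed of right_handle below 0.02 m/s and value of joint each of left_lower, left_upper below 0.006 m)) and distance of each of wheel, block from where it was at the start of the episode below 0.015 m); the arm keeps its last pose, push and grip.
It fails at once if the head of the stand without the wheel is raised ((horizontal distance between wheel and left_plate below 0.03 m and value of joint any of right_lower, right_upper above 0.01 m) or (horizontal distance between wheel and right_plate below 0.03 m and value of joint any of left_lower, left_upper above 0.01 m)).
It fails at once if the wheel or the oblong block is knocked away (distance of any of wheel, block from where it was at the start of the episode above 0.02 m).
It fails at once if another thing on the bench is disturbed (distance of any of oiler, spool, driver, brush, dish, bush from where it was at the start of the episode above 0.03 m).
It also fails if it takes over 32 s, if anything falls off the work surface, if the arm or the gripper's body presses on something with over 40 N, if the wrist force passes 120 N, or if a joint passes its speed limit or range.

## Working session

There is one attempt and no reset: what is moved stays moved. The work goes in short steps, Python scripts to look and compute and a tool call to move; the robot and the scene stay as the last step left them, time stands still between calls to the robot, and variables do not carry over. Pictures are saved under pics/ and viewed, and the job is handed in when it is done.

Besides the shell and the picture viewer there is one more tool, called by a JSON object that holds its "method" and its "body". move_arm: Moves the arm, as the interface text tells. Shifts and turns lie within -1 to 1; 1 stands for 0.025 m of shift or pi rad of turn. Its arguments: {"type":"object","properties":{"plan":{"type":"array","items":{"type":"array","items":{"type":"number"}}},"claw":{"type":"number"},"force":{"type":"number"}},"required":["plan"]}

```bash
mkdir -p pics
python3 - <<'E'
from workcell import bot, viewer, workorder
import cv2
s=bot.observe();print(s, bot.grip_point_offset)
for n in("scene","top"):
    im=viewer.grab_frame(n);cv2.imwrite(f"pics/{n}0.png",im[:,:,::-1])
    i=viewer.camera_info(n);print(n,i)
E
```

```text
{'clock': 0.0, 'qpos': array([-1.23018881,  0.52205758, -0.03633026,  1.5999913 ,  0.02114729,
        1.02110249, -0.11281325]), 'qd': array([-9.37976090e-04,  1.62628416e-03,  1.34374003e-03, -1.06614338e-03,
       -1.64670102e-03,  7.03909193e-05, -1.94937199e-03]), 'joint_efforts': array([-1.36295726e-03, -9.27125144e+01,  1.97878540e+00, -3.69937921e+01,
        1.76878273e-02,  8.12626473e-03, -5.56669215e-05]), 'position': array([0.24947749, 0.57268096, 0.23070452]), 'tool_rot': array([-3.14041676e+00,  3.76163224e-05,  2.73073655e+00]), 'force': array([-0.56534154, -0.01633282, -0.08637358]), 'moment': array([-0.00029693,  0.00658918,  0.01005361]), 'grip_width': 0.08585274624960101} 0.0187
scene {'K': array([[382.11629282,   0.        , 276.77465109],
       [  0.        , 382.11629282, 212.99162224],
       [  0.        ,   0.        ,   1.        ]]), 'R': array([[ 0.25831443,  0.96604902, -0.00478947],
       [ 0.74176299, -0.20151335, -0.63967181],
       [-0.61891947,  0.16168381, -0.76863322]]), 't': array([-0.09384218, -0.28787992,  1.41703719])}
top {'K': array([[489.27443683,   0.        , 277.39325626],
       [  0.        , 489.27443683, 214.48037928],
       [  0.        ,   0.        ,   1.        ]]), 'R': array([[-0.08068983, -0.99673155, -0.00391975],
       [-0.9738065 ,  0.07967144, -0.21296328],
       [ 0.21257951, -0.01336689, -0.97705234]]), 't': array([0.01206871, 0.51739651, 1.55327331])}
```

View pics/scene0.png

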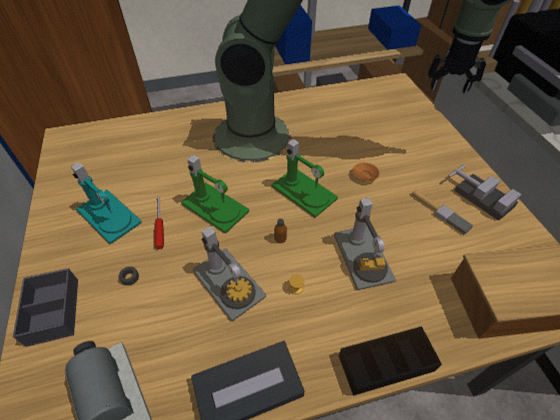

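View pics/top0.png

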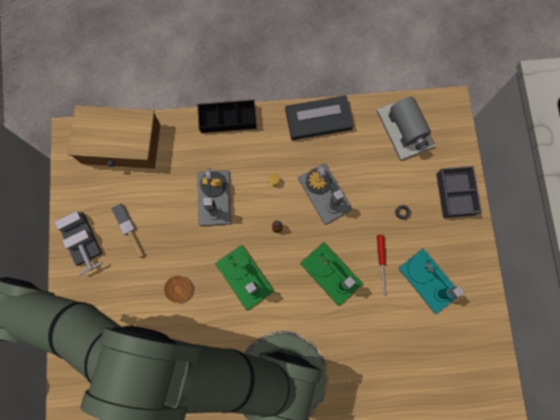

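The wheel is on the right grey stand (top ≈ (318,180), scene ≈ (238,290)), and the block is on the left one. I'll zoom in next to measure it.

Run:
```python
import cv2
a=cv2.imread("pics/top0.png")[150:235,285:365];b=cv2.imread("pics/scene0.png")[220:325,185:275]
cv2.imwrite("pics/tz.png",cv2.resize(a,None,fx=7,fy=7,interpolation=2));cv2.imwrite("pics/sz.png",cv2.resize(b,None,fx=5.5,fy=5.5,interpolation=2))
```

```text
(no output)
```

View pics/tz.png

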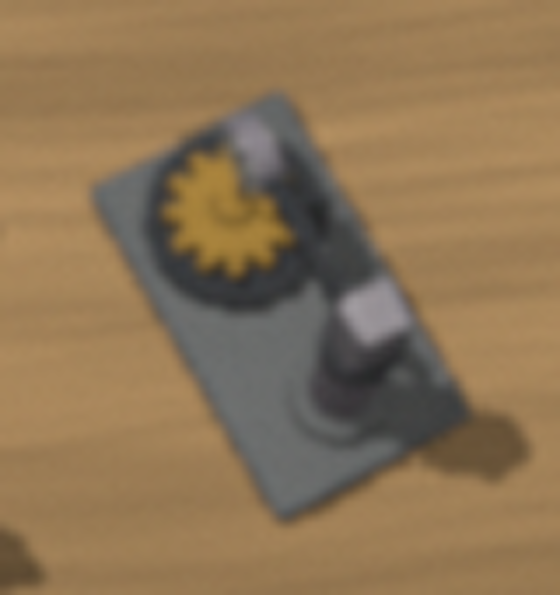

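View pics/sz.png

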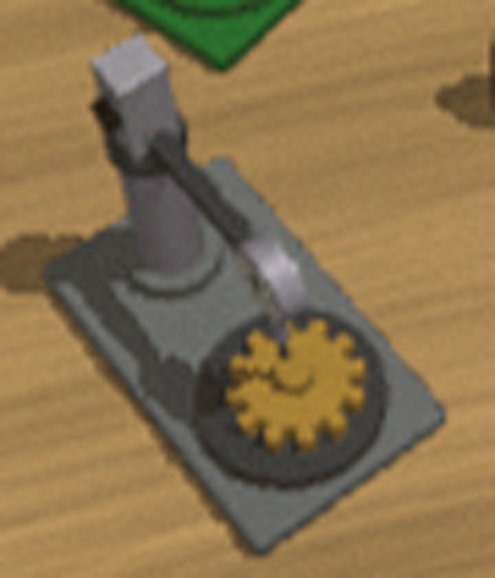

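Top zoom: base corners (93,188), (283,92), (470,412) and (283,520), with the handle top face centred at (377,312). Scene zoom: handle top centred at (130,65), with the black button at (104,108).

```bash
cat > h.py <<'E'
from workcell import bot, viewer, workorder
import numpy as np
def ray(n,uv,info=None):
    i=info or viewer.camera_info(n);R,t=i['R'],i['t']
    d=R.T@np.linalg.inv(i['K'])@np.array([uv[0],uv[1],1.]);return -R.T@t,d/np.linalg.norm(d)
def onz(n,uv,z,info=None):
    c,d=ray(n,uv,info);return c+d*(z-c[2])/d[2]
def two(r1,r2):
    (a,d),(b,e)=r1,r2
    s=np.linalg.lstsq(np.c_[d,-e],b-a,rcond=None)[0];p=a+d*s[0];q=b+e*s[1];return (p+q)/2,np.linalg.norm(p-q)
E
python3 - <<'E'
from h import *
T=lambda x,y:(285+(x+.5)/7-.5,150+(y+.5)/7-.5)
S=lambda x,y:(185+(x+.5)/5.5-.5,220+(y+.5)/5.5-.5)
c=[onz("top",T(*p),.015) for p in((93,188),(283,92),(470,412),(283,520))]
for p in c:print(p.round(4))
print([np.linalg.norm(c[i]-c[(i+1)%4]).round(4) for i in range(4)])
f=(c[0]+c[1])/2-(c[2]+c[3])/2;f2=c[1]-c[2];f3=c[0]-c[3]
print([np.degrees(np.arctan2(v[1],v[0])) for v in(f,f2,f3)])
o=sum(c)/4;u=f/np.linalg.norm(f);print("centre",o,"axis pt",o-.055*u,"plate",o+.045*u)
print("htop",onz("top",T(377,312),.177),onz("scene",S(130,65),.177),two(ray("top",T(377,312)),ray("scene",S(130,65))))
cs=[onz("scene",S(*p),.015) for p in((262,552),(443,415),(222,160),(45,272))]
o=sum(cs)/4;f=(cs[0]+cs[1])/2-(cs[2]+cs[3])/2;print("scene base",o,np.degrees(np.arctan2(f[1],f[0])),o-.055*f/np.linalg.norm(f))
print([np.linalg.norm(cs[i]-cs[(i+1)%4]).round(4) for i in range(4)])
i=viewer.camera_info("wrist");print(i,(-i['R'].T@i['t']))
E
```

```text
[ 0.653  -0.1113  0.015 ]
[ 0.6944 -0.2091  0.015 ]
[ 0.5259 -0.2826  0.015 ]
[ 0.4804 -0.1873  0.015 ]
[np.float64(0.1062), np.float64(0.1839), np.float64(0.1057), np.float64(0.1886)]
[np.float64(23.67163669924807), np.float64(23.58512590016482), np.float64(23.755971096866183)]
centre [ 0.58843746 -0.19754831  0.015     ] axis pt [ 0.53806508 -0.21963051  0.015     ] plate [ 0.62965123 -0.17948106  0.015     ]
htop [ 0.53856681 -0.21964018  0.177     ] [ 0.54128839 -0.21589801  0.177     ] (array([ 0.5392528 , -0.21793328,  0.17493479]), np.float64(0.004000361211845044))
scene base [ 0.59294163 -0.19387793  0.015     ] 23.887280111496246 [ 0.54265272 -0.21614956  0.015     ]
[np.float64(0.1043), np.float64(0.185), np.float64(0.1048), np.float64(0.187)]
{'K': array([[294.15853377,   0.        , 279.65257421],
       [  0.        , 294.15853377, 205.37451486],
       [  0.        ,   0.        ,   1.        ]]), 'R': array([[ 0.4009466 ,  0.91610074, -0.00111951],
       [ 0.8699705 , -0.38037347,  0.31379508],
       [ 0.28704207, -0.12678901, -0.94949007]]), 't': array([-0.62436973, -0.03987802,  0.37944811])} [0.17611405 0.60492688 0.37209675]
```

```bash
cat >> h.py <<'E'
def plan(target,yaw,n=5,step=.03,turn=.044,fy=None):
    s=bot.observe();p=np.array(s['position']);psi=s['tool_rot'][2];rows=[]
    target=np.array(target)
    for k in range(n):
        d=target-p;L=np.linalg.norm(d);v=d*min(1,step/max(L,1e-9))
        w=np.array([v[0]*np.cos(psi)+v[1]*np.sin(psi),v[0]*np.sin(psi)-v[1]*np.cos(psi),-v[2]])/.025
        w=w/max(1,abs(w).max());w=w.round(2)
        a=-((yaw-psi+np.pi)%(2*np.pi)-np.pi)/np.pi;a=round(float(np.clip(a,-turn,turn)),3)
        rows.append([float(x) for x in w]+[0,0,a])
        v=w*.025;p=p+np.array([v[0]*np.cos(psi)+v[1]*np.sin(psi),v[0]*np.sin(psi)-v[1]*np.cos(psi),-v[2]]);psi-=a*np.pi
    return rows,p,psi
E
python3 - <<'E'
from h import *
rows,p,psi=plan([.5395,-.218,.26],np.radians(23.7),35)
for i in range(0,35,5):print(rows[i:i+5])
print(p,psi)
E
```

```text
[[-0.83, -0.87, -0.04, 0, 0, 0.044], [-0.94, -0.74, -0.04, 0, 0, 0.044], [-1.0, -0.59, -0.04, 0, 0, 0.044], [-1.0, -0.42, -0.04, 0, 0, 0.044], [-1.0, -0.26, -0.04, 0, 0, 0.044]]
[[-1.0, -0.12, -0.03, 0, 0, 0.044], [-1.0, 0.02, -0.03, 0, 0, 0.044], [-1.0, 0.16, -0.04, 0, 0, 0.044], [-1.0, 0.31, -0.04, 0, 0, 0.044], [-1.0, 0.47, -0.04, 0, 0, 0.044]]
[[-1.0, 0.65, -0.04, 0, 0, 0.044], [-0.91, 0.78, -0.04, 0, 0, 0.044], [-0.79, 0.9, -0.04, 0, 0, 0.044], [-0.66, 1.0, -0.04, 0, 0, 0.044], [-0.48, 1.0, -0.04, 0, 0, 0.044]]
[[-0.32, 1.0, -0.04, 0, 0, 0.044], [-0.17, 1.0, -0.03, 0, 0, 0.034], [-0.06, 1.0, -0.03, 0, 0, -0.0], [-0.06, 1.0, -0.04, 0, 0, -0.0], [-0.06, 1.0, -0.03, 0, 0, -0.0]]
[[-0.06, 1.0, -0.04, 0, 0, -0.0], [-0.06, 1.0, -0.03, 0, 0, -0.0], [-0.06, 1.0, -0.04, 0, 0, -0.0], [-0.06, 1.0, -0.03, 0, 0, -0.0], [-0.06, 1.0, -0.04, 0, 0, -0.0]]
[[-0.06, 1.0, -0.03, 0, 0, -0.0], [-0.06, 1.0, -0.04, 0, 0, -0.0], [-0.06, 1.0, -0.03, 0, 0, -0.0], [-0.06, 1.0, -0.04, 0, 0, -0.0], [-0.06, 1.0, -0.03, 0, 0, -0.0]]
[[-0.06, 1.0, -0.04, 0, 0, -0.0], [-0.06, 0.85, -0.03, 0, 0, -0.0], [0.0, 0.0, 0.0, 0, 0, -0.0], [0.0, 0.0, 0.0, 0, 0, -0.0], [0.0, 0.0, 0.0, 0, 0, -0.0]]
[ 0.5393782  -0.21799574  0.26004819] 0.4122935222489492
```

{"method": "move_arm", "body": {"plan": [[-0.83,-0.87,-0.1,0,0,0.044],[-0.94,-0.74,-0.1,0,0,0.044],[-1.0,-0.6,-0.1,0,0,0.044],[-1.0,-0.42,-0.1,0,0,0.044],[-1.0,-0.26,-0.1,0,0,0.044]], "claw": -1, "force": 60}}

```text
clock: 0.6
position: [0.2986, 0.4382, 0.2437]
tool_rot: [-3.141, 0.0, 2.034]
force: [0.1, 0.5, 0.0]
grip_width: 0.0856
```

{"method": "move_arm", "body": {"plan": [[-1.0,-0.12,-0.1,0,0,0.044],[-1.0,0.02,-0.1,0,0,0.044],[-1.0,0.16,-0.1,0,0,0.044],[-1.0,0.31,-0.1,0,0,0.044],[-1.0,0.47,-0.1,0,0,0.044]]}}

```text
clock: 1.1
position: [0.343, 0.3172, 0.2563]
tool_rot: [-3.141, 0.0, 1.343]
force: [0.3, -0.1, -0.8]
grip_width: 0.0856
```

Run:
```python
from h import *
s=bot.observe();print(s['clock'],s['position'],s['tool_rot'],s['qpos'])
rows,p,psi=plan([.5395,-.218,.26],np.radians(23.7),25)
for i in range(0,25,5):print(rows[i:i+5])
```

```text
1.1 [0.34296993 0.31716319 0.2562539 ] [-3.14131442e+00  2.25569833e-04  1.34302459e+00] [-1.15141675  0.24822759  0.33612213  1.982758   -0.10166763  0.92680081
 -0.99143906]
[[-1.0, 0.65, -0.01, 0, 0, 0.044], [-0.9, 0.79, -0.01, 0, 0, 0.044], [-0.79, 0.91, -0.01, 0, 0, 0.044], [-0.65, 1.0, -0.01, 0, 0, 0.044], [-0.47, 1.0, -0.01, 0, 0, 0.044]]
[[-0.31, 1.0, -0.01, 0, 0, 0.044], [-0.16, 1.0, -0.01, 0, 0, 0.032], [-0.06, 1.0, -0.01, 0, 0, -0.0], [-0.06, 1.0, -0.01, 0, 0, -0.0], [-0.06, 1.0, -0.0, 0, 0, -0.0]]
[[-0.06, 1.0, -0.01, 0, 0, -0.0], [-0.06, 1.0, -0.0, 0, 0, -0.0], [-0.06, 1.0, -0.01, 0, 0, -0.0], [-0.06, 1.0, -0.0, 0, 0, -0.0], [-0.06, 1.0, -0.01, 0, 0, -0.0]]
[[-0.06, 1.0, -0.0, 0, 0, -0.0], [-0.06, 1.0, -0.01, 0, 0, -0.0], [-0.06, 1.0, -0.0, 0, 0, -0.0], [-0.06, 1.0, -0.01, 0, 0, -0.0], [-0.07, 1.0, -0.0, 0, 0, -0.0]]
[[-0.06, 1.0, -0.01, 0, 0, -0.0], [-0.06, 0.82, 0.0, 0, 0, -0.0], [0.0, 0.0, 0.0, 0, 0, -0.0], [0.0, 0.0, 0.0, 0, 0, -0.0], [0.0, 0.0, 0.0, 0, 0, -0.0]]
```

{"method": "move_arm", "body": {"plan": [[-1.0,0.65,-0.05,0,0,0.044],[-0.9,0.8,-0.05,0,0,0.044],[-0.8,0.9,-0.05,0,0,0.044],[-0.65,1.0,-0.05,0,0,0.044],[-0.47,1.0,-0.05,0,0,0.044]]}}

```text
clock: 1.6
position: [0.3945, 0.1786, 0.2626]
tool_rot: [-3.141, 0.0, 0.651]
force: [-0.2, 1.1, -0.1]
grip_width: 0.0855
```

Run:
```python
from h import *
s=bot.observe();print(s['clock'],s['position'],s['tool_rot'],s['qpos'],s['qd'])
rows,p,psi=plan([.5395,-.218,.26],np.radians(23.7),20)
for i in range(0,20,5):print(rows[i:i+5])
```

```text
1.6 [0.39447351 0.17860369 0.26259899] [-3.14147348e+00  1.87973598e-05  6.51440681e-01] [-1.03037685  0.19101485  0.54497389  2.05765153 -0.1238085   0.92380048
 -1.33798285] [ 0.2559992  -0.03644844  0.40935422  0.04953162 -0.06246724  0.02014975
 -0.67414076]
[[-0.31, 1.0, 0.01, 0, 0, 0.044], [-0.16, 1.0, 0.01, 0, 0, 0.032], [-0.06, 1.0, 0.01, 0, 0, -0.0], [-0.06, 1.0, 0.01, 0, 0, -0.0], [-0.06, 1.0, 0.0, 0, 0, -0.0]]
[[-0.06, 1.0, 0.01, 0, 0, -0.0], [-0.06, 1.0, 0.0, 0, 0, -0.0], [-0.06, 1.0, 0.01, 0, 0, -0.0], [-0.06, 1.0, 0.0, 0, 0, -0.0], [-0.06, 1.0, 0.01, 0, 0, -0.0]]
[[-0.07, 1.0, 0.0, 0, 0, -0.0], [-0.06, 1.0, 0.01, 0, 0, -0.0], [-0.07, 1.0, 0.0, 0, 0, -0.0], [-0.06, 1.0, 0.01, 0, 0, -0.0], [-0.07, 1.0, 0.0, 0, 0, -0.0]]
[[-0.06, 1.0, 0.01, 0, 0, -0.0], [-0.05, 0.8, 0.0, 0, 0, -0.0], [-0.0, 0.0, 0.0, 0, 0, -0.0], [-0.0, 0.0, 0.0, 0, 0, -0.0], [-0.0, 0.0, 0.0, 0, 0, -0.0]]
```

{"method": "move_arm", "body": {"plan": [[-0.3,1.0,0,0,0,0.044],[-0.15,1.0,0,0,0,0.032],[-0.06,1.0,0,0,0,0],[-0.06,1.0,0,0,0,0],[-0.06,1.0,0,0,0,0]]}}

```text
clock: 2.1
position: [0.4392, 0.0607, 0.2625]
tool_rot: [-3.141, 0.0, 0.419]
force: [-0.1, 0.4, 0.0]
grip_width: 0.0855
```

{"method": "move_arm", "body": {"plan": [[-0.06,1.0,0,0,0,0],[-0.06,1.0,0,0,0,0],[-0.06,1.0,0,0,0,0],[-0.06,1.0,0,0,0,0],[-0.06,1.0,0,0,0,0]]}}

```text
clock: 2.6
position: [0.4832, -0.0566, 0.2624]
tool_rot: [-3.141, 0.0, 0.419]
force: [-0.1, 0.4, 0.4]
grip_width: 0.0852
```

Run:
```python
from h import *
import cv2
s=bot.observe();print(s['clock'],s['position'],s['tool_rot'],s['qpos'])
rows,p,psi=plan([.5395,-.218,.26],np.radians(23.7),10)
for i in range(0,10,5):print(rows[i:i+5])
cv2.imwrite("pics/w1.png",viewer.grab_frame("wrist")[:,:,::-1])
```

```text
2.6 [ 0.48321844 -0.05656942  0.26243039] [-3.14144619e+00  2.48536234e-04  4.18644599e-01] [-0.54338658  0.31988286  0.68378156  1.94161484 -0.24439248  0.96312702
 -0.89561532]
[[-0.08, 1.0, 0.01, 0, 0, 0.002], [-0.08, 1.0, 0.01, 0, 0, -0.0], [-0.08, 1.0, 0.02, 0, 0, -0.0], [-0.08, 1.0, 0.01, 0, 0, -0.0], [-0.08, 1.0, 0.02, 0, 0, -0.0]]
[[-0.07, 1.0, 0.01, 0, 0, -0.0], [-0.06, 0.82, 0.02, 0, 0, -0.0], [-0.0, -0.0, -0.0, 0, 0, -0.0], [-0.0, -0.0, -0.0, 0, 0, -0.0], [-0.0, -0.0, -0.0, 0, 0, -0.0]]
```

View pics/w1.png

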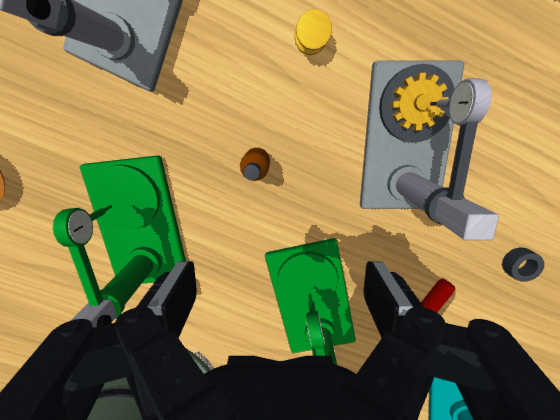

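The wrist view shows the wheel stand at upper right: handle top face at about (481,227), wheel at (420,101). The path between is clear.

Run:
```python
from h import *
i=viewer.camera_info("wrist")
print(onz("wrist",(481,227),.177,i))
c=[onz("wrist",p,.015,i) for p in((374,61),(464,62),(361,207))]
print(c)
for a,b in((0,2),(0,1)):
    d=c[a]-c[b];print(np.linalg.norm(d),np.degrees(np.arctan2(d[1],d[0])))
print("wheel",onz("wrist",(421,102),.037,i))
```

```text
[ 0.53976773 -0.21940631  0.177     ]
[array([ 0.65293233, -0.10995985,  0.015     ]), array([ 0.69549302, -0.20942557,  0.015     ]), array([ 0.48402687, -0.18475529,  0.015     ])]
0.18472523669188678 23.88492535031954
0.10818891546014314 113.16574067712199
wheel [ 0.63160578 -0.17764822  0.037     ]
```

{"method": "move_arm", "body": {"plan": [[-0.08,1.0,0,0,0,0.002],[-0.08,1.0,0,0,0,0],[-0.08,1.0,0,0,0,0],[-0.08,1.0,0,0,0,0],[-0.08,1.0,0,0,0,0]]}}

```text
clock: 3.15
position: [0.5243, -0.175, 0.2623]
tool_rot: [-3.141, 0.0, 0.412]
force: [1.0, -0.1, 0.2]
grip_width: 0.0853
```

{"method": "move_arm", "body": {"plan": [[-0.08,1.0,0,0,0,0],[-0.06,0.8,0,0,0,0],[0,0,0,0,0,0]]}}

```text
clock: 3.45
position: [0.5389, -0.2191, 0.2622]
tool_rot: [3.141, 0.001, 0.41]
force: [-1.3, 1.1, -0.4]
grip_width: 0.0858
```

Run:
```python
from h import *
import cv2,pickle
s=bot.observe();print(s['clock'],s['position'],s['tool_rot'],s['qpos'])
i=viewer.camera_info("wrist");pickle.dump(i,open("w2.pkl","wb"))
cv2.imwrite("pics/w2.png",viewer.grab_frame("wrist")[:,:,::-1])
```

```text
3.45 [ 0.53886729 -0.21914388  0.26222633] [3.14067488e+00 1.00938366e-03 4.09590285e-01] [-0.17198252  0.49734379  0.66333596  1.70664723 -0.34252973  1.0567583
 -0.55781632]
```

View pics/w2.png

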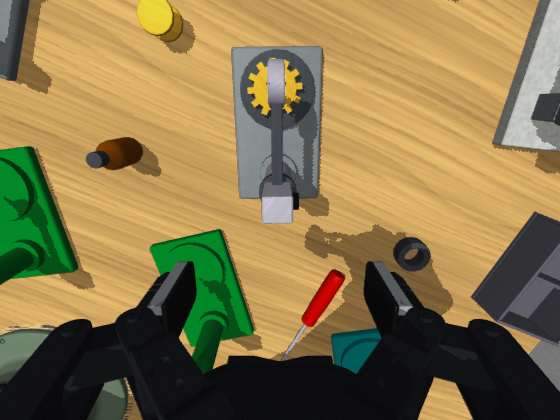

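The stand is now square in the wrist view. The handle top is at about (278,208), with the black button on its right (-y) side at (296,202).

Run:
```python
from h import *
import cv2,pickle
i=pickle.load(open("w2.pkl","rb"))
a=cv2.imread("pics/w2.png");c=a[170:240,240:320]
cv2.imwrite("pics/w2z.png",cv2.resize(c,None,fx=8,fy=8,interpolation=2))
hsv=cv2.cvtColor(c,cv2.COLOR_BGR2HSV);m=((hsv[...,2]>165)&(hsv[...,1]<60)).astype('uint8')
n,l,st,ce=cv2.connectedComponentsWithStats(m)
for k in range(1,n):
    if st[k,4]>30:print(st[k],ce[k]+[240,170],onz("wrist",ce[k]+[240,170],.177,i))
c4=[onz("wrist",p,.015,i) for p in((233,47),(322,46),(319,198),(239,198))]
for a,b in((0,3),(1,2),(0,1)):
    d=c4[a]-c4[b];print(np.linalg.norm(d),np.degrees(np.arctan2(d[1],d[0])))
```

```text
[ 22  27  30  27 783] [276.48403576 209.55427842] [ 0.54016633 -0.21606206  0.177     ]
0.18626905176081884 23.045501310153476
0.18739958360394848 24.70617573205519
0.10500180263463985 113.94848941941112
```

View pics/w2z.png

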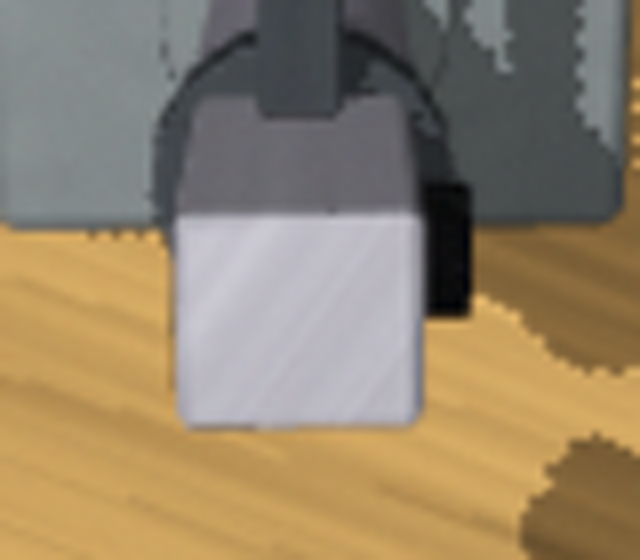

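Estimates of the handle axis agree on (0.540, -0.2175) within about 2 mm. I'm descending to the grasp now.

{"method": "move_arm", "body": {"plan": [[0.07,-0.04,0.5,0,0,0],[0,0,1.0,0,0,0],[0,0,1.0,0,0,0],[0,0,1.0,0,0,0],[0,0,0.5,0,0,0]]}}

```text
clock: 4.0
position: [0.5393, -0.2135, 0.1601]
tool_rot: [-3.14, 0.002, 0.414]
force: [0.3, 0.6, -0.4]
grip_width: 0.0854
```

{"method": "move_arm", "body": {"plan": [[0,0,0.7,0,0,0],[0,0,0.5,0,0,0],[0,0,0,0,0,0]]}}

```text
clock: 4.3
position: [0.5396, -0.2144, 0.1313]
tool_rot: [-3.14, 0.002, 0.413]
force: [0.3, 0.5, -0.3]
grip_width: 0.0855
```

Run:
```python
from h import *
import cv2,pickle
s=bot.observe();print(s['clock'],s['position'],s['tool_rot'],s['force'])
cv2.imwrite("pics/w3.png",viewer.grab_frame("wrist")[:,:,::-1])
```

```text
4.3 [ 0.53957997 -0.21439187  0.13127944] [-3.14024270e+00  1.59734481e-03  4.12803063e-01] [ 0.25557943  0.48539884 -0.25022455]
```

View pics/w3.png

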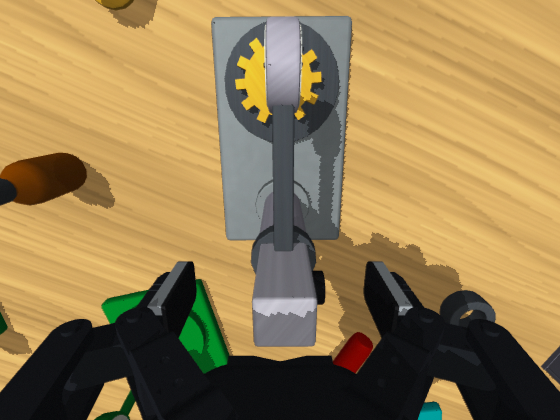

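The fingers straddle the handle with the button on the right. The handle centre is about 2.5 mm towards -y of the finger mid-line, so I'll shift by that and close.

{"method": "move_arm", "body": {"plan": [[-0.02,0.1,0,0,0,0],[0,0,0,0,0,0]]}}

```text
clock: 4.55
position: [0.5412, -0.2181, 0.1334]
tool_rot: [3.141, -0.001, 0.412]
force: [-0.2, 1.0, 0.5]
grip_width: 0.0854
```

{"method": "move_arm", "body": {"plan": [[0,0,0,0,0,0],[0,0,0,0,0,0],[0,0,0,0,0,0],[0,0,0,0,0,0],[0,0,0,0,0,0]], "claw": 1, "force": 50}}

```text
clock: 5.05
position: [0.5403, -0.2165, 0.1328]
tool_rot: [-3.139, 0.0, 0.413]
force: [-7.8, 10.5, 12.4]
grip_width: 0.0254
```

{"method": "move_arm", "body": {"plan": [[0,0,0,0,0,0],[0,0,0,0,0,0],[0,0,0,0,0,0]]}}

```text
clock: 5.35
position: [0.5403, -0.2165, 0.1328]
tool_rot: [-3.139, 0.0, 0.413]
force: [-7.0, 8.3, 12.5]
grip_width: 0.0253
```

Run:
```python
from h import *
import cv2,pickle
s=bot.observe();print(s['clock'],s['position'],s['tool_rot'],s['force'],s['moment'],s['grip_width'])
cv2.imwrite("pics/w4.png",viewer.grab_frame("wrist")[:,:,::-1])
```

```text
5.35 [ 0.5403438  -0.21645534  0.13280021] [-3.13943568e+00  1.58821804e-04  4.13146231e-01] [-7.03991359  8.33558131 12.49688952] [1.40426402 1.21909778 0.18707381] 0.02534090857408473
```

View pics/w4.png

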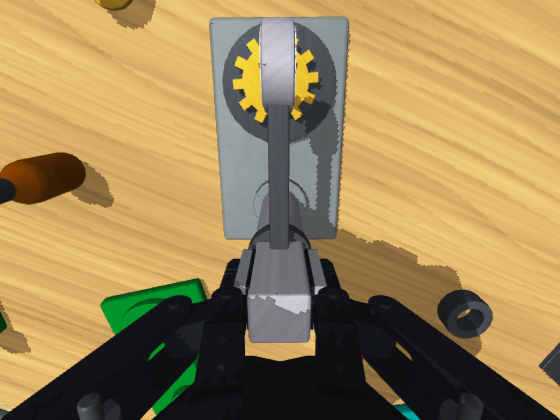

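Grip width is 25.3 mm, so the button is squeezed flush with the mast down. Now lifting.

{"method": "move_arm", "body": {"plan": [[0,0,-0.2,0,0,0],[0,0,-0.4,0,0,0],[0,0,-0.4,0,0,0],[0,0,-0.4,0,0,0],[0,0,-0.4,0,0,0]]}}

```text
clock: 5.9
position: [0.5402, -0.2164, 0.1776]
tool_rot: [-3.139, 0.001, 0.413]
force: [-1.0, 6.6, -5.8]
grip_width: 0.0256
```

Run:
```python
from h import *
import cv2
s=bot.observe();print(s['clock'],s['position'],s['tool_rot'],s['force'],s['grip_width'])
cv2.imwrite("pics/w5.png",viewer.grab_frame("wrist")[:,:,::-1])
```

```text
5.9 [ 0.54021362 -0.21643858  0.17756107] [-3.13945331e+00  9.59806631e-04  4.13153649e-01] [-0.97684766  6.58769408 -5.81917356] 0.025633856922163103
```

View pics/w5.png

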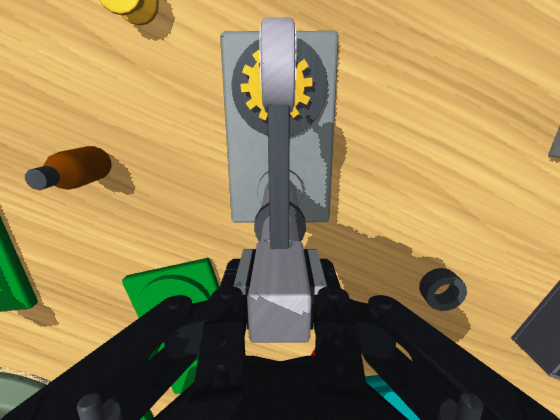

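The head is rising with the fingers: 45 mm so far at a 5.8 N pull, which matches the lower tube. Continuing through the second stage.

{"method": "move_arm", "body": {"plan": [[0,0,-0.3,0,0,0],[0,0,-0.4,0,0,0],[0,0,-0.4,0,0,0],[0,0,-0.4,0,0,0],[0,0,-0.4,0,0,0]]}}

```text
clock: 6.45
position: [0.5402, -0.2165, 0.2249]
tool_rot: [-3.14, 0.001, 0.413]
force: [0.0, 6.6, -13.3]
grip_width: 0.0257
```

{"method": "move_arm", "body": {"plan": [[0,0,-0.25,0,0,0],[0,0,-0.1,0,0,0],[0,0,0,0,0,0]]}}

```text
clock: 6.75
position: [0.5403, -0.2165, 0.2334]
tool_rot: [-3.14, 0.001, 0.413]
force: [-0.5, 5.7, -10.7]
grip_width: 0.0254
```

It has risen 100.6 mm, but the force hasn't jumped yet. I'll nudge up to feel the stop.

{"method": "move_arm", "body": {"plan": [[0,0,-0.06,0,0,0],[0,0,0,0,0,0]]}}

```text
clock: 6.95
position: [0.5401, -0.2165, 0.2339]
tool_rot: [-3.14, 0.002, 0.413]
force: [3.6, 4.5, -27.3]
grip_width: 0.0254
```

{"method": "move_arm", "body": {"plan": [[0,0,-0.06,0,0,0],[0,0,0,0,0,0]]}}

```text
clock: 7.15
position: [0.5399, -0.2163, 0.2344]
tool_rot: [-3.139, 0.003, 0.413]
force: [8.9, 1.0, -43.6]
grip_width: 0.0254
```

The force has climbed to 44 N with almost no travel, so this is the second stop. I'll back off slightly and check.

{"method": "move_arm", "body": {"plan": [[0,0,0.06,0,0,0],[0,0,0,0,0,0],[0,0,0,0,0,0],[0,0,0,0,0,0],[0,0,0,0,0,0]]}}

```text
clock: 7.65
position: [0.5401, -0.2164, 0.2339]
tool_rot: [-3.139, 0.002, 0.413]
force: [3.0, 4.1, -25.4]
grip_width: 0.0253
```

Run:
```python
from h import *
import cv2
s=bot.observe();print(s['clock'],s['position'],s['tool_rot'],s['force'],s['grip_width'],abs(s['qd']).max())
ims=[viewer.grab_frame(n)[:,:,::-1] for n in("wrist","scene")]
b=cv2.resize(ims[1][150:330,170:410],(560,420),interpolation=2)
cv2.imwrite("pics/w6.png",ims[0]);cv2.imwrite("pics/s6.png",b)
```

```text
7.65 [ 0.54007163 -0.21639858  0.23389345] [-3.13925807e+00  2.01154970e-03  4.13092661e-01] [  3.01494604   4.07417028 -25.42595046] 0.02528740434345296 0.0021105457583797606
```

View pics/w6.png

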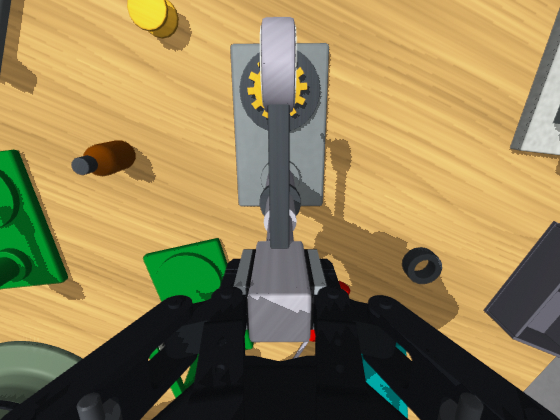

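View pics/s6.png

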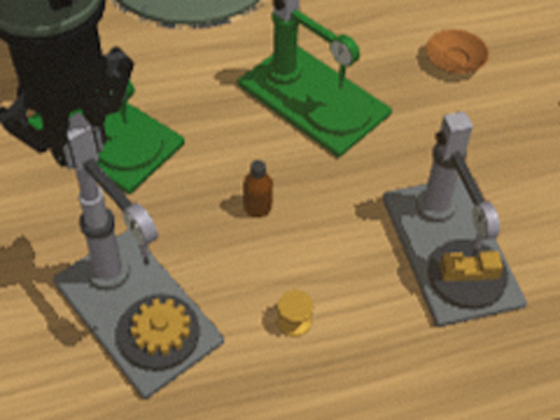

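Both tubes are drawn. The handle sits unchanged in the fingers (same pixels as at the grasp, 248–342 rows), the wheel is in place and the left head is down. Handing in.

Run:
```python
from h import *
print(workorder.job_done());s=bot.observe();print(s['clock'],s['position'],s['force'],s['grip_width'])
```

```text
the job is handed in; nothing more can be done
None
the job is handed in; nothing more can be done
```

The toothed wheel was on the right grey stand. I gripped that handle with the button squeezed flush (25.3 mm between the fingers), drew the head up about 101 mm to its second stop, and handed the job in while still holding it there.

- **Second stop:** the pull was about 6 N at the end of the first stage and 11–13 N in the second. It then jumped to 44 N with almost no travel. I eased back to a steady 25 N before handing in.
- **Held and still:** the last reading at 7.65 s showed the arm still, and the handle had not slipped in the fingers between pictures.
- **Other things:** in the last pictures the wheel and block sit on their plates and the left head is down. I saw nothing moved on the bench, but the last views did not cover everything and I did not measure those positions again.
- **Disagreements:** my estimates of the handle's position differed by 2–4 mm between cameras. The arm was also about 2.5 mm off sideways after the descent, so I corrected that before closing the fingers.

Reading the robot after hand-in was refused, so I have no measurement from the final second.

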